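Weigh the square tile in its cradle

TASK

Weigh the square terracotta tile on the recording scale: with the scale still empty, zero it by pressing the left key (left as the robot sees it) fully down and letting it up, then lower the square tile gently, without dropping it, into the square recess of the white cradle so that it lies flat and fully home, and let go. Only then press the right key fully down and let it up to record the weight. Leave the middle key alone and leave the round and oblong terracotta pieces where they lie.

Things in the scene. Friction and masses are not known exactly. Their poses are not given: they have to be found in the camera images.
- square_tile: square terracotta tile, 60 x 60 mm and 24 mm thick, about 170 g, lying flat on the table among the finds; origin at the centre of its underside, x and y parallel to its sides, z up
- round_disc: round terracotta piece, 60 mm across, 24 mm thick, lying flat; not to be moved; origin at the centre of its underside
- oblong_tile: oblong terracotta piece, 85 (its x) x 42 (its y) x 24 mm, lying flat; not to be moved; origin at the centre of its underside
- scale: fixed grey scale 230 (x) x 250 mm (y); origin at the centre of its underside; +x away from the robot, +y left. Key strip on the robot's side, 36 mm above the table: keys at local x -84, y +75 (left), 0, -75 mm (right). Behind it a steel platform, 50 mm above the table, carries two cradles side by side, centred at local x 40, y +60 and -60 mm, either one on either side
- square_cradle: fixed white plastic block 112 x 112 x 20 mm on the scale's platform, with a square recess in its top; origin at the centre of its underside, 50 mm above the table; x and y parallel to the recess's sides
- square_cradle_floor (a point): centre of the dark floor of the square recess, 61 mm above the table. The recess is 64 x 64 mm, 9 mm deep (rim 70 mm above the table), with a 3 mm chamfer round its mouth; a seated tile stands 15 mm proud of the rim, so hold it by its upper half
- round_cradle_floor (a point): centre of the floor of the round recess (64 mm across, 9 mm deep) in the other white block of the same outer size, beside the square one; not used in this job
- key_left_top (a point): centre of the flat round top of the left key; z up. The top stands 58 mm above the table when up. Round white plastic key 28 mm across in a black collar 44 mm across whose rim is 10 mm below the key's top
- key_middle_top (a point): centre of the flat round top of the middle key; z up. The top stands 58 mm above the table when up. Round white plastic key 28 mm across in a black collar 44 mm across whose rim is 10 mm below the key's top
- key_right_top (a point): centre of the flat round top of the right key; z up. The top stands 58 mm above the table when up. Round white plastic key 28 mm across in a black collar 44 mm across whose rim is 10 mm below the key's top
- key_left (a joint): left (zero) key, at the scale's +y side. Its value is 0 up and 0.006 m fully down; about 4 N takes it right down.
- key_middle (a joint): middle key, must not be pressed. Its value is 0 up and 0.006 m fully down; about 4 N takes it right down.
- key_right (a joint): right (record) key, at the scale's -y side. Its value is 0 up and 0.006 m fully down; about 4 N takes it right down.
Not all that is in view belongs to the job. What is shaped like the square_tile but blue or turquoise is not meant.

How it is judged:
On the way, in this order (a step that is already met when the one before it is completed fails the run):
1. the left key is pressed fully down with the scale still empty (value of joint key_left above 0.0042 m and horizontal distance between square_tile and square_cradle_floor above 0.1 m), for 0.05 s.
2. the square tile lies flat and fully home in the square recess, released (horizontal distance between square_tile and square_cradle_floor below 0.005 m and z of square_tile in the frame of square_cradle_floor between -0.002 and 0.002 m and angle between square_tile's own z axis and vertical below 0.04 rad and contact force between the fingers and square_tile below 0.1 N), for 0.3 s.
3. the right key is pressed fully down with the tile in place (horizontal distance between square_tile and square_cradle_floor below 0.005 m and z of square_tile in the frame of square_cradle_floor between -0.002 and 0.002 m and angle between square_tile's own z axis and vertical below 0.04 rad and value of joint key_right above 0.0042 m), for 0.05 s.
At the end, for the whole second after the job is handed in: The square tile lies at rest in the square recess: its underside within 2 mm of the recess floor, its centre within 5 mm of the recess centre, tilted less than 0.04 rad; all three keys are up (less than 2 mm down) (horizontal distance between square_tile and square_cradle_floor below 0.005 m and z of square_tile in the frame of square_cradle_floor between -0.002 and 0.002 m and angle between square_tile's own z axis and vertical below 0.04 rad and linear speed of square_tile below 0.02 m/s and value of joint each of key_left, key_middle, key_right below 0.002 m); the robot touches nothing.
It fails at once if the middle key is pressed (more than 3 mm) (value of joint key_middle above 0.003 m).
It fails at once if the right key is pressed (more than 3 mm) before the tile is seated (value of joint key_right above 0.003 m and not (horizontal distance between square_tile and square_cradle_floor below 0.005 m and z of square_tile in the frame of square_cradle_floor between -0.002 and 0.002 m and angle between square_tile's own z axis and vertical below 0.04 rad)).
It fails at once if the tile is rammed into the cradle (over 60 N between them) (contact force between square_tile and square_cradle above 60 N).
It fails at once if the tile is dropped: it falls free of the fingers faster than 0.4 m/s (a fall of over about 10 mm) (contact force between the fingers and square_tile below 0.1 N and linear speed of square_tile above 0.4 m/s).
It fails at once if the round or the oblong piece is moved by more than 30 mm (distance of any of round_disc, oblong_tile from where it was at the start of the episode above 0.03 m).
It also fails if it takes over 53 s, if anything falls off the work surface, if the arm or the gripper's body presses on something with over 40 N, if the wrist force passes 120 N, or if a joint passes its speed limit or range.

ROBOT

A 7-joint arm with a two-finger parallel gripper is mounted at the origin on the work surface. World frame = base frame: x ahead of the robot, y to its left, z up, the work surface at z = 0. Lengths are in m, angles in rad, forces in N, time in s.
With the tool pointing down it reaches from about 0.35 to 0.9 m from the base axis. Payload 8.1 kg.
Tool frame: the origin (TCP) lies on the front face of the gripper's body, between the roots of the fingers; the fingertips stand 66 mm ahead of it and the grasp point (between the pads) lies 47 mm ahead of it; z points along the fingers, y is the line along which they close (so a half turn about z gives the same grasp; the last joint's range is limited). The gripper opens to 92 mm and grips with 3 to 60 N. Pads are 19 mm wide; open, the fingers measure 130 mm over their backs; the gripper's body (75 mm by 190 mm) begins 47 mm behind the grasp point.
Start: joints at [1.011, 0.434, 0.025, 1.573, -0.012, 1.134, -0.075], TCP at [0.276, -0.561, 0.292] pointing down, gripper open.
Joint ranges: [-2.62, 2.62], [-0.44, 2.09], [-1.27, 1.32], [0.08, 2.57], [-1.32, 4.46], [0.12, 2], [-2.74, 2.74]. Speed limits (rad/s): [2.22, 2.22, 3.01, 3.01, 3.14, 3.14, 3.14].

INTERFACE

Orientations are given as [roll, pitch, yaw] about the fixed x, y, z axes, in that order (R = Rz(yaw) Ry(pitch) Rx(roll)).
In Python, from cell import robot gives the robot as it stands.
- The arm moves only by the tool arm_command, never from a script. Its argument "increments" is a list of rows, each a list of 5 numbers: the shift along the world's x, y, z in m, then the turn about the world's z in degrees, then the closure, from 0 (fully open) to 1 (shut). In form: [[x, y, z, twist, claw], ...]. A call has exactly 5 rows; each row shifts and turns the commanded pose from where the row before left it; what a row does not reach is not made up. A row lasts 1/12 s, in which the tool goes at most 41.7 mm and 7.16 degrees, less where a joint would pass 70% of its speed; a pose out of reach is approached as far as the arm can. A call is refused whole if a number of a shift passes 0.0417 or a number of a turn 7.16, either way. A call with a gripper value outside its range is refused whole. The fingers move at their own pace and stop on an object; "grip_force" is the grip in N (left out, the last holds). Time passes only in rows, so rows that do not move let the fingers close, or fill a call up. It gives the time, the measured TCP pose, the force, the opening and the grip force at its end, in the units of the state.
- robot.state(): the state, without advancing time (a new reading comes with each control period).
- robot.capture(name): name is "scene" or "top" or "wrist"; returns (picture, depth): 384x512x3 uint8, blue, green, red; 384x512 float32, m along the optical axis (not along the pixel's ray), 0 where there is no reading.
- robot.camera_info(name): a dict with "camera_matrix" (3x3 intrinsics, pixels), "R" (3x3) and "t" (3): a world point X has camera coordinates R X + t. Camera axes: x right, y down, z forward; pixel columns grow to the right and rows downward; lengths in m; the calibration is good to about 2 mm. A picture is of the moment at which its call begins: read the wrist's pose just before it. camera_info takes no time and is no camera call; for the wrist camera it gives the pose at the moment of the call.
- robot.job_done(): hands the job in; it is judged then, once.
The state is a dict: "clock": time; "joints": joint angles; "joint_vel": joint speeds; "joint_efforts": joint torques, N m; "tool_pos": TCP position; "orientation": TCP orientation; "wrist_force": force on the tool from outside, world axes, zero at the start; "ft_torque": the same for the moment, N m; "grip_width": finger opening in m; "finger_force": force on a finger pad.
Only numpy, scipy, OpenCV 4.12 (cv2) and the standard library are available. Lean on these libraries where they do the work, as an engineer would, in place of code of your own. Each camera call takes 0.05 s, during which the arm holds its last target. There are 200 camera calls.

## Working session

There is one attempt and no reset: what is moved stays moved. The work goes in short steps, Python scripts to look and compute and a tool call to move; the robot and the scene stay as the last step left them, time stands still between calls to the robot, and variables do not carry over. Pictures are saved under pics/ and viewed, at most 10 in all, crops included, and the job is handed in when it is done.

Besides the shell and the picture viewer there is one more tool, called after "Call:" as name(argument=value, ...), one argument or row to a line, values as JSON. arm_command: Moves the arm, as the interface text tells. Its arguments: {"type":"object","properties":{"increments":{"type":"array","items":{"type":"array","items":{"type":"number"}}},"grip_force":{"type":"number"}},"required":["increments"]}

```bash
mkdir -p pics; python3 - <<'E'
from cell import robot
import cv2,numpy as np
s=robot.state();print({k:np.round(v,3).tolist() for k,v in s.items()})
for n in("scene","top"):
    im,d=robot.capture(n);cv2.imwrite(f"pics/{n}0.png",im);np.save(f"pics/{n}0.npy",d);c=robot.camera_info(n)
    R=np.array(c["R"]);print(n,np.round(-R.T@c["t"],3),np.round(R,2).tolist(),np.array(c["camera_matrix"]).tolist())
a=[cv2.imread(f"pics/{n}0.png") for n in("scene","top")]
cv2.imwrite("pics/both.png",cv2.resize(np.vstack(a),None,fx=.78,fy=.78))
E
```

```text
{'clock': 0.0, 'joints': [1.011, 0.435, 0.025, 1.574, -0.012, 1.134, -0.075], 'joint_vel': [-0.0, 0.001, -0.001, 0.0, -0.001, 0.001, 0.0], 'joint_efforts': [0.0, -66.784, 0.986, -31.447, -0.06, 0.043, 0.0], 'tool_pos': [0.275, -0.561, 0.291], 'orientation': [-3.14, 0.0, 0.457], 'wrist_force': [-0.22, 0.035, -1.214], 'ft_torque': [0.031, 0.003, -0.027], 'finger_force': 0.0, 'grip_width': 0.092}
scene [1.339 0.42  0.912] [[-0.47, 0.88, 0.01], [0.6, 0.33, -0.73], [-0.65, -0.34, -0.68]] [[465.8914277802244, 0.0, 246.09268078010683], [0.0, 465.8914277802244, 190.93502795693797], [0.0, 0.0, 1.0]]
top [0.381 0.011 0.85 ] [[0.03, -1.0, -0.03], [-0.98, -0.02, -0.19], [0.19, 0.03, -0.98]] [[357.1704119815035, 0.0, 250.39132442635255], [0.0, 357.1704119815035, 196.70625286425766], [0.0, 0.0, 1.0]]
```

View pics/top0.png

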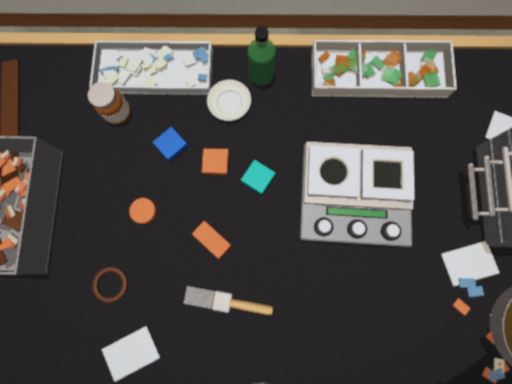

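View pics/scene0.png

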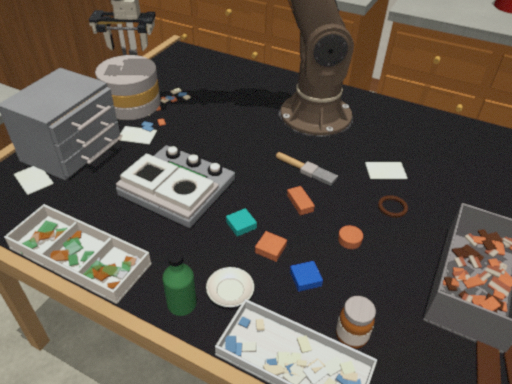

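In the top view, the orange candidates are (215,161), which looks square, (142,211), which is round, and (211,239), which is oblong. The squares at (170,143) blue and (258,176) turquoise are decoys. That makes the piece at (215,161) the tile. The square recess is the right-hand one at (387,175), and the keys are at (324,227), (358,229) and (392,231). Next I'll measure these and check with a crop.

```bash
cat > h.py <<'E'
import cv2,numpy as np
def ray(c,px,z):
    K=np.array(c["camera_matrix"]);R=np.array(c["R"]);t=np.array(c["t"]).ravel()
    C=-R.T@t;p=np.atleast_2d(np.array(px,float))
    d=np.c_[(p-K[:2,2])/[K[0,0],K[1,1]],np.ones(len(p))]@R
    return C+d*((z-C[2])/d[:,2])[:,None]
def cloud(c,D):
    K=np.array(c["camera_matrix"]);R=np.array(c["R"]);t=np.array(c["t"]).ravel()
    v,u=np.mgrid[:D.shape[0],:D.shape[1]]
    P=np.stack([(u-K[0,2])/K[0,0]*D,(v-K[1,2])/K[1,1]*D,D],-1)
    return (P-t)@R
def blobs(m,lo=60,hi=1e5):
    cs,_=cv2.findContours(m.astype(np.uint8),cv2.RETR_LIST,cv2.CHAIN_APPROX_NONE)
    return [k[:,0] for k in cs if lo<cv2.contourArea(k)<hi]
def rect(c,k,z):
    W=ray(c,k,z)[:,:2]*1000
    (x,y),(w,h),a=cv2.minAreaRect(W.astype(np.float32))
    return np.round([x,y,w,h,a],1)
E
python3 - <<'E'
from cell import robot
from h import *
for n in("top","scene"):
    im=cv2.imread(f"pics/{n}0.png");D=np.load(f"pics/{n}0.npy");c=robot.camera_info(n);P=cloud(c,D)
    hsv=cv2.cvtColor(im,cv2.COLOR_BGR2HSV)
    m=((hsv[...,0]<14)&(hsv[...,1]>150)&(hsv[...,2]>90)&(abs(P[...,2]-.024)<.006))
    print(n)
    for k in blobs(m): print("orange",k.mean(0).round(),rect(c,k,.024))
    g=hsv[...,2]
    for z,nm in((.061,"dark"),):
        box=(P[...,2]>.045)&(P[...,2]<.066)&(g<70)
        for k in blobs(box,150): print(nm,k.mean(0).round(),rect(c,k,z))
    w=(abs(P[...,2]-.07)<.006)&(g>170)
    for k in blobs(w,150): print("white70",k.mean(0).round(),rect(c,k,.07))
    w=(abs(P[...,2]-.058)<.006)&(g>150)&(hsv[...,1]<60)
    for k in blobs(w,40): print("key58",k.mean(0).round(),rect(c,k,.058))
    if n=="top":
        for u,v in((500,180),(490,150),(500,220),(505,325),(262,60),(228,90),(110,105),(387,175),(258,176)): print((u,v),P[v,u].round(3))
a=cv2.imread("pics/top0.png")[120:260,110:260];cv2.imwrite("pics/crop.png",cv2.resize(a,None,fx=4,fy=4,interpolation=cv2.INTER_CUBIC))
E
```

```text
top
orange [211. 239.] [439.  125.3  84.9  41.8  49.6]
orange [142. 210.] [502.6 291.7  58.   57.    4.6]
orange [215. 161.] [626.  125.7  60.   60.2   1.1]
dark [387. 174.] [ 591.5 -270.8   53.8   55.6   87.8]
dark [333. 171.] [ 596.8 -149.8   54.5   53.    44.3]
dark [ 41. 209.] [500.  510.1 296.9  15.8   0. ]
white70 [ 16. 186.] [546.4 575.   51.1  63.6   6.6]
white70 [387. 174.] [ 590.5 -267.7   66.5   69.1   87.9]
white70 [333. 171.] [ 594.7 -149.    65.2   63.9   44.3]
white70 [388. 174.] [ 591.1 -268.6  113.3  112.9   87.8]
white70 [334. 171.] [ 595.7 -149.2  112.9  113.1   87.7]
key58 [393. 230.] [ 466.9 -278.7   25.4   25.7   44.1]
key58 [358. 228.] [ 470.  -204.2   24.    24.8   88.5]
key58 [324. 226.] [ 472.6 -128.7   24.4   26.5    1.4]
(500, 180) [ 0.576 -0.5    0.09 ]
(490, 150) [ 0.652 -0.501  0.066]
(500, 220) [ 0.493 -0.505  0.069]
(505, 325) [ 0.274 -0.504  0.052]
(262, 60) [0.841 0.017 0.11 ]
(228, 90) [0.82  0.103 0.006]
(110, 105) [0.735 0.365 0.09 ]
(387, 175) [ 0.59  -0.271  0.06 ]
(258, 176) [0.59  0.02  0.026]
scene
orange [352. 236.] [510.7 299.2  49.7  61.8  56.3]
dark [185. 187.] [ 594.4 -153.    43.9   53.7   28.8]
dark [149. 172.] [ 588.5 -273.3   50.1   51.3   87.5]
white70 [481. 301.] [599.  608.8  34.1  67.7  19.7]
white70 [467. 277.] [546.5 576.9  51.2  83.3  14.6]
white70 [499. 271.] [493.4 631.   54.8  63.5  83.1]
white70 [184. 187.] [ 599.1 -148.2   64.6   67.    89.2]
white70 [184. 186.] [ 596.1 -150.7  114.   116.2   87.7]
white70 [149. 172.] [ 593.1 -266.5   70.3   71.5   87.2]
white70 [149. 171.] [ 591.3 -270.3  113.2  116.2   87.7]
key58 [173. 203.] [ 658.7 -153.1  126.2   30.4   86.6]
key58 [138. 188.] [ 655.2 -261.5  130.1   27.7   88. ]
key58 [214. 166.] [ 476.2 -128.3   31.    25.8   28.9]
key58 [193. 158.] [ 473.4 -202.7   28.6   23.3   32.4]
```

View pics/crop.png

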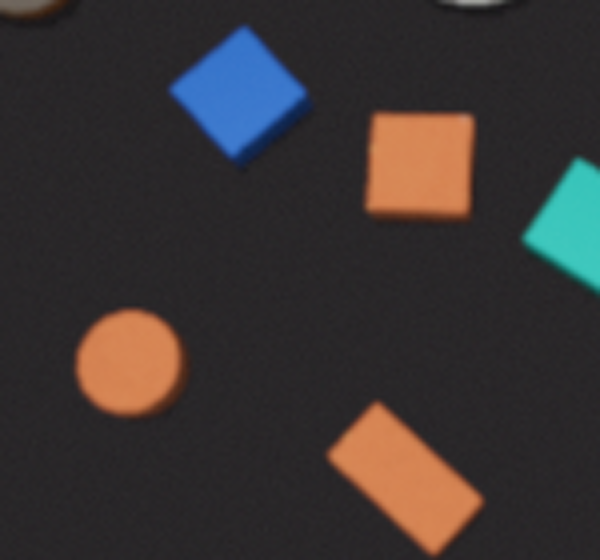

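The crop confirms it: the piece at crop (420,165), i.e. top (215,161), is the 60×60 terracotta square. The blue and turquoise squares and the round and oblong pieces stay put. Sizes and heights agree: tile at (626,126), cradle at (591,-269.5) with yaw -2.2°, left key at (472.5,-129), right key at (467,-279). First I'll go to the left key with the gripper closed.

Call:
arm_command(
  increments=[
    [0.0132, 0.0288, -0.008, -1.89, 1],
    [0.0132, 0.0288, -0.008, -1.89, 1],
    [0.0132, 0.0288, -0.008, -1.89, 1],
    [0.0132, 0.0288, -0.008, -1.89, 1],
    [0.0132, 0.0288, -0.008, -1.89, 1],
  ],
  grip_force=20,
)

```text
clock: 0.52
tool_pos: [0.3418, -0.4154, 0.2516]
orientation: [-3.141, 0.0, 0.29]
wrist_force: [0.0, 0.5, 0.3]
grip_width: 0.0632
finger_force: 0.0
```

Call:
arm_command(
  increments=[
    [0.0132, 0.0288, -0.008, -1.89, 1],
    [0.0132, 0.0288, -0.008, -1.89, 1],
    [0.0132, 0.0288, -0.008, -1.89, 1],
    [0.0132, 0.0288, -0.008, -1.89, 1],
    [0.0132, 0.0288, -0.008, -1.89, 1],
  ],
)

```text
clock: 0.93
tool_pos: [0.4078, -0.2714, 0.2117]
orientation: [-3.141, 0.0, 0.125]
wrist_force: [1.1, -0.4, -0.5]
grip_width: 0.0295
finger_force: 0.0
```

Call:
arm_command(
  increments=[
    [0.0132, 0.0288, -0.008, -1.89, 1],
    [0.0132, 0.0288, -0.008, -1.89, 1],
    [0.0132, 0.0288, -0.008, -1.89, 1],
    [0.0132, 0.0288, -0.008, -1.89, 1],
    [0.0132, 0.0288, -0.008, -1.89, 1],
  ],
)

```text
clock: 1.35
tool_pos: [0.4739, -0.1275, 0.1717]
orientation: [3.142, 0.0, -0.04]
wrist_force: [1.7, -0.9, 0.1]
grip_width: 0.0006
finger_force: 0.0
```

Call:
arm_command(
  increments=[
    [-0.0015, -0.0015, -0.015, 0, 1],
    [0, 0, -0.015, 0, 1],
    [0, 0, -0.013, 0, 1],
    [0, 0, -0.003, 0, 1],
    [0, 0, 0, 0, 1],
  ],
)

```text
clock: 1.77
tool_pos: [0.4714, -0.1303, 0.1254]
orientation: [-3.141, 0.002, -0.038]
wrist_force: [1.0, -0.3, 0.0]
grip_width: 0.0005
finger_force: 0.0
```

Call:
arm_command(
  increments=[
    [0, 0, -0.002, 0, 1],
    [0, 0, -0.002, 0, 1],
    [0, 0, -0.002, 0, 1],
    [0, 0, -0.001, 0, 1],
    [0, 0, 0, 0, 1],
  ],
)

```text
clock: 2.18
tool_pos: [0.4726, -0.1307, 0.1196]
orientation: [3.141, -0.001, -0.038]
wrist_force: [-1.2, -0.7, 3.2]
grip_width: 0.0003
finger_force: 1.5
```

Call:
arm_command(
  increments=[
    [0, 0, -0.0015, 0, 1],
    [0, 0, -0.0015, 0, 1],
    [0, 0, -0.001, 0, 1],
    [0, 0, 0, 0, 1],
    [0, 0, 0, 0, 1],
  ],
)

```text
clock: 2.6
tool_pos: [0.4727, -0.1307, 0.1172]
orientation: [3.141, -0.002, -0.038]
wrist_force: [-7.4, 1.1, 32.5]
grip_width: 0.0007
finger_force: 15.8
```

Call:
arm_command(
  increments=[
    [0, 0, 0.01, 0, 1],
    [0, 0, 0.02, 0, 1],
    [0, 0, 0.025, 0, 1],
    [0, 0, 0.025, 0, 1],
    [0.003, 0.007, 0.01, 0.3, 0],
  ],
)

```text
clock: 3.02
tool_pos: [0.4755, -0.1248, 0.2079]
orientation: [3.141, -0.003, -0.035]
wrist_force: [1.0, -0.1, 0.3]
grip_width: 0.0039
finger_force: 0.0
```

Call:
arm_command(
  increments=[
    [0.015, 0.025, 0, 0.3, 0],
    [0.015, 0.025, 0, 0.3, 0],
    [0.015, 0.025, 0, 0.3, 0],
    [0.015, 0.025, 0, 0.3, 0],
    [0.015, 0.025, 0, 0.3, 0],
  ],
)

```text
clock: 3.43
tool_pos: [0.5505, 0.0028, 0.2051]
orientation: [-3.142, 0.0, -0.007]
wrist_force: [0.5, 0.3, -0.3]
grip_width: 0.036
finger_force: 0.0
```

Call:
arm_command(
  increments=[
    [0.015, 0.025, 0, 0.3, 0],
    [0.015, 0.025, 0, 0.3, 0],
    [0.015, 0.025, 0, 0.3, 0],
    [0.015, 0.025, 0, 0.3, 0],
    [0.015, 0.025, 0, 0.3, 0],
  ],
)

```text
clock: 3.85
tool_pos: [0.6254, 0.1279, 0.2048]
orientation: [3.141, 0.001, 0.02]
wrist_force: [0.6, -0.6, -0.1]
grip_width: 0.0694
finger_force: 0.0
```

Call:
arm_command(
  increments=[
    [0, 0, 0, 0, 0],
    [0, 0, 0, 0, 0],
    [0, 0, 0, 0, 0],
    [0, 0, 0, 0, 0],
    [0, 0, 0, 0, 0],
  ],
)

```text
clock: 4.27
tool_pos: [0.6248, 0.1251, 0.2052]
orientation: [3.141, 0.0, 0.018]
wrist_force: [0.3, -0.0, -0.3]
grip_width: 0.0915
finger_force: 0.0
```

```bash
python3 - <<'E'
from cell import robot
from h import *
s=robot.state();c=robot.camera_info("wrist");im,D=robot.capture("wrist")
print(s["tool_pos"],s["orientation"],s["grip_width"])
P=cloud(c,D);hsv=cv2.cvtColor(im,cv2.COLOR_BGR2HSV)
m=((hsv[...,0]<14)&(hsv[...,1]>130)&(hsv[...,2]>90)&(abs(P[...,2]-.024)<.006))
for k in blobs(m,300): print(k.mean(0).round(),rect(c,k,.024),P[m][:,2].mean())
cv2.imwrite("pics/wrist1.png",im)
E
```

```text
[0.62482458 0.12507794 0.20523297] [3.14083585e+00 3.78923228e-04 1.77674781e-02] 0.09147778116335092
[254. 180.] [629.  127.2  59.4  60.3  89.2] 0.02419326698658229
```

View pics/wrist1.png

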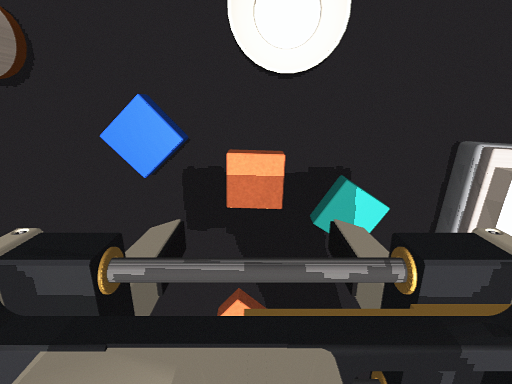

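Wrist view: the tile at (255,180) lies between the fingers and matches the top view to 3 mm. I'll go down with the gripper partly closed, to stay clear of the turquoise piece.

Call:
arm_command(
  increments=[
    [0.0025, 0.0015, -0.02, -1.0, 0.13],
    [0, 0, -0.025, 0, 0.13],
    [0, 0, -0.025, 0, 0.13],
    [0, 0, -0.02, 0, 0.13],
    [0, 0, -0.015, 0, 0.13],
  ],
)

```text
clock: 4.73
tool_pos: [0.6268, 0.127, 0.0985]
orientation: [3.141, 0.002, 0.001]
wrist_force: [-0.9, -0.1, -0.7]
grip_width: 0.0798
finger_force: 0.0
```

Call:
arm_command(
  increments=[
    [0, 0, -0.01, 0, 0.13],
    [0, 0, -0.008, 0, 0.13],
    [0, 0, -0.0045, 0, 0.13],
    [0, 0, 0, 0, 0.13],
    [0, 0, 0, 0, 0.13],
  ],
)

```text
clock: 5.15
tool_pos: [0.628, 0.128, 0.0783]
orientation: [-3.141, -0.001, 0.002]
wrist_force: [0.5, 0.3, 0.2]
grip_width: 0.0801
finger_force: 0.0
```

Call:
arm_command(
  increments=[
    [0, 0, 0, 0, 0.5],
    [0, 0, 0, 0, 0.5],
    [0, 0, 0, 0, 0.5],
    [0, 0, 0, 0, 0.5],
    [0, 0, 0, 0, 0.5],
  ],
)

```text
clock: 5.57
tool_pos: [0.6279, 0.1281, 0.0783]
orientation: [-3.142, -0.001, 0.002]
wrist_force: [-1.3, 0.8, 4.6]
grip_width: 0.0598
finger_force: 20.0
```

Call:
arm_command(
  increments=[
    [0, 0, 0.01, 0, 0.5],
    [0, 0, 0.02, 0, 0.5],
    [0, 0, 0.03, 0, 0.5],
    [0, 0, 0.03, 0, 0.5],
    [0, -0.01, 0.03, 0, 0.5],
  ],
  grip_force=25,
)

```text
clock: 5.98
tool_pos: [0.6269, 0.1205, 0.1994]
orientation: [-3.14, 0.001, 0.005]
wrist_force: [1.0, -0.0, -1.2]
grip_width: 0.0597
finger_force: 25.0
```

Call:
arm_command(
  increments=[
    [-0.003, -0.025, 0, -0.2, 0.5],
    [-0.003, -0.028, 0, -0.2, 0.5],
    [-0.003, -0.028, 0, -0.2, 0.5],
    [-0.003, -0.028, 0, -0.2, 0.5],
    [-0.003, -0.028, 0, -0.2, 0.5],
  ],
)

```text
clock: 6.4
tool_pos: [0.6121, -0.0202, 0.1984]
orientation: [3.142, -0.0, -0.015]
wrist_force: [0.6, -0.7, -1.5]
grip_width: 0.0599
finger_force: 25.0
```

Call:
arm_command(
  increments=[
    [-0.003, -0.028, 0, -0.2, 0.5],
    [-0.003, -0.028, 0, -0.2, 0.5],
    [-0.003, -0.028, 0, -0.2, 0.5],
    [-0.003, -0.028, 0, -0.2, 0.5],
    [-0.003, -0.028, 0, -0.2, 0.5],
  ],
)

```text
clock: 6.82
tool_pos: [0.5971, -0.1602, 0.1983]
orientation: [-3.141, 0.0, -0.033]
wrist_force: [0.7, -0.3, -1.6]
grip_width: 0.0597
finger_force: 25.0
```

Call:
arm_command(
  increments=[
    [-0.003, -0.028, 0, -0.2, 0.5],
    [-0.003, -0.028, 0, 0, 0.5],
    [-0.0005, -0.028, 0, 0, 0.5],
    [0, -0.0265, 0, 0, 0.5],
    [0, 0, 0, 0, 0.5],
  ],
)

```text
clock: 7.23
tool_pos: [0.5893, -0.277, 0.1982]
orientation: [3.137, 0.0, -0.044]
wrist_force: [-0.5, -0.8, -1.8]
grip_width: 0.0595
finger_force: 25.0
```

Call:
arm_command(
  increments=[
    [0, 0, 0, 0, 0.5],
    [0, 0, 0, 0, 0.5],
    [0, 0, 0, 0, 0.5],
    [0, 0, 0, 0, 0.5],
    [0, 0, 0, 0, 0.5],
  ],
)

```text
clock: 7.65
tool_pos: [0.5914, -0.2682, 0.1979]
orientation: [-3.141, -0.0, -0.035]
wrist_force: [0.0, 0.2, -0.9]
grip_width: 0.0595
finger_force: 25.0
```

```bash
python3 - <<'E'
from cell import robot
from h import *
s=robot.state();print(s["tool_pos"],s["orientation"],s["grip_width"])
zb=s["tool_pos"][2]-.0783; out=[]
for n in("top","scene","wrist"):
    c=robot.camera_info(n);im,D=robot.capture(n);P=cloud(c,D);hsv=cv2.cvtColor(im,cv2.COLOR_BGR2HSV)
    m=((hsv[...,0]<16)&(hsv[...,1]>130)&(hsv[...,2]>60)&(np.hypot(P[...,0]-.59,P[...,1]+.27)<.06)&(P[...,2]>.09))
    print(n,m.sum(),P[m].mean(0).round(4) if m.any() else "",P[m][:,2].min().round(3) if m.any() else "",P[m][:,2].max().round(3) if m.any() else "")
    w=(abs(P[...,2]-.07)<.006)&(hsv[...,2]>100)&(hsv[...,1]<60)&(abs(P[...,1]+.27)<.1)
    for k in blobs(w,150): print("white70",k.mean(0).round(),rect(c,k,.07))
    out.append(im)
cv2.imwrite("pics/over.png",np.hstack([cv2.resize(out[0][120:270,280:480],(400,300)),cv2.resize(out[2],(400,300))]))
E
```

```text
[ 0.59144576 -0.26823845  0.19787761] [-3.14124141e+00 -7.25992688e-05 -3.46619779e-02] 0.059469625845509015
top 363 [ 0.5705 -0.2673  0.1443] 0.119 0.236
white70 [381. 182.] [ 591.  -268.4  112.   113.8   88.2]
white70 [351. 171.] [ 594.2 -187.8   36.   113.3   88.3]
scene 359 [ 0.6061 -0.2678  0.1531] 0.12 0.472
white70 [154. 175.] [ 593.7 -246.8  160.2  119.8   87.3]
wrist 7390 [ 0.6035 -0.2693  0.1425] 0.121 0.146
white70 [256. 171.] [ 609.9 -268.9  112.6   74.5   88.1]
white70 [160. 182.] [ 604.4 -186.8   37.6   91.    88.1]
```

View pics/over.png

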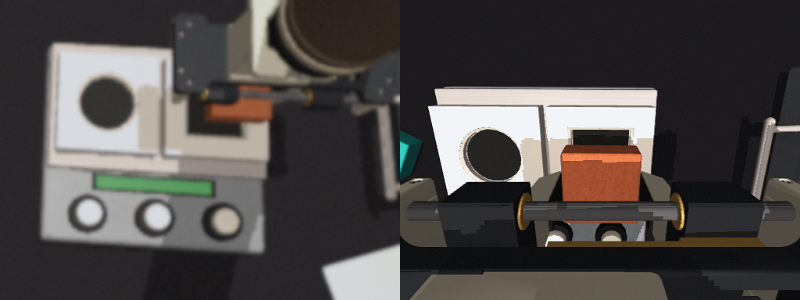

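The wrist and top views agree on the cradle: far edge at x=647, centre at (591,-268.7). Next, the held tile's far edge and sides in the wrist view.

```bash
python3 - <<'E'
from cell import robot
from h import *
c=robot.camera_info("wrist");im,D=robot.capture("wrist");P=cloud(c,D);hsv=cv2.cvtColor(im,cv2.COLOR_BGR2HSV)
print(robot.state()["tool_pos"],robot.state()["orientation"])
m=(hsv[...,0]<16)&(hsv[...,1]>130)&(np.hypot(P[...,0]-.59,P[...,1]+.27)<.07)&(P[...,2]>.1)
print("front face x by depth (far side)",[np.percentile(P[m][:,0],q).round(4) for q in(1,25,50,75,99)])
print("z range",[np.percentile(P[m][:,2],q).round(4) for q in(1,50,99)])
t=m&(abs(P[...,2]-np.percentile(P[m][:,2],97))<.002); print("top",t.sum(),"xmax",P[t][:,0].max(),"y",P[t][:,1].min(),P[t][:,1].max())
f=m&(P[...,2]<.140)&(P[...,2]>.124);Q=P[f]; print("face",len(Q),Q[:,0].mean(),"y",np.percentile(Q[:,1],[.5,99.5]),"yaw deg",np.degrees(np.arctan(-np.polyfit(Q[:,1],Q[:,0],1)[0])),"tilt",np.degrees(np.arctan(np.polyfit(Q[:,2],Q[:,0],1)[0])))
E
```

```text
[ 0.59125432 -0.26907143  0.1978044 ] [ 3.14156664e+00 -8.48569120e-06 -3.57897430e-02]
front face x by depth (far side) [np.float64(0.5625), np.float64(0.5928), np.float64(0.6048), np.float64(0.6162), np.float64(0.6221)]
z range [np.float64(0.1241), np.float64(0.1438), np.float64(0.1452)]
top 6023 xmax 0.6222875557819427 y -0.2993219908438568 -0.23871917570628048
face 735 0.6210525195568295 y [-0.29880897 -0.24186045] yaw deg -2.7075620995000316 tilt -0.307107293581378
```

The tile is centred over the recess at (591,-269), within about 1 mm, so I'll lower it.

Call:
arm_command(
  increments=[
    [0, 0, -0.012, 0, 0.5],
    [0, 0, -0.015, 0, 0.5],
    [0, 0, -0.012, 0, 0.5],
    [0, 0, -0.006, 0, 0.5],
    [0, 0, 0, 0, 0.5],
  ],
)

```text
clock: 8.27
tool_pos: [0.59, -0.269, 0.1504]
orientation: [-3.14, 0.004, -0.036]
wrist_force: [-0.8, 0.8, -1.5]
grip_width: 0.0595
finger_force: 25.0
```

Call:
arm_command(
  increments=[
    [0, 0, -0.002, 0, 0.5],
    [0, 0, -0.0015, 0, 0.5],
    [0, 0, -0.0015, 0, 0.5],
    [0, 0, -0.001, 0, 0.5],
    [0, 0, 0, 0, 0.5],
  ],
)

```text
clock: 8.68
tool_pos: [0.5912, -0.2695, 0.1469]
orientation: [3.141, -0.0, -0.036]
wrist_force: [-0.6, 0.5, -1.0]
grip_width: 0.0597
finger_force: 25.0
```

Call:
arm_command(
  increments=[
    [0, 0, -0.0015, 0, 0.5],
    [0, 0, -0.0015, 0, 0.5],
    [0, 0, -0.001, 0, 0.5],
    [0, 0, -0.0005, 0, 0.5],
    [0, 0, 0, 0, 0.5],
  ],
)

```text
clock: 9.1
tool_pos: [0.5911, -0.2694, 0.1421]
orientation: [-3.142, 0.0, -0.036]
wrist_force: [-0.2, -0.1, -0.9]
grip_width: 0.0601
finger_force: 25.0
```

Call:
arm_command(
  increments=[
    [0, 0, -0.001, 0, 0.5],
    [0, 0, -0.0008, 0, 0.5],
    [0, 0, -0.0006, 0, 0.5],
    [0, 0, 0, 0, 0.5],
    [0, 0, 0, 0, 0.5],
  ],
)

```text
clock: 9.52
tool_pos: [0.5911, -0.2694, 0.1398]
orientation: [3.142, 0.0, -0.036]
wrist_force: [-0.1, -0.4, -1.3]
grip_width: 0.0596
finger_force: 25.0
```

Call:
arm_command(
  increments=[
    [0, 0, -0.0005, 0, 0.5],
    [0, 0, -0.0003, 0, 0.5],
    [0, 0, -0.0002, 0, 0.5],
    [0, 0, 0, 0, 0.5],
    [0, 0, 0, 0, 0.5],
  ],
)

```text
clock: 9.93
tool_pos: [0.5912, -0.2695, 0.1393]
orientation: [3.141, -0.0, -0.036]
wrist_force: [-2.7, 0.3, 5.6]
grip_width: 0.0596
finger_force: 25.0
```

It has touched the floor at the expected height, so I'll release and lift.

Call:
arm_command(
  increments=[
    [0, 0, 0, 0, 0.15],
    [0, 0, 0, 0, 0.15],
    [0, 0, 0, 0, 0.15],
    [0, 0, 0, 0, 0.15],
    [0, 0, 0, 0, 0.15],
  ],
)

```text
clock: 10.35
tool_pos: [0.5912, -0.2694, 0.1387]
orientation: [3.142, 0.0, -0.036]
wrist_force: [0.2, 0.5, 0.8]
grip_width: 0.0778
finger_force: 0.0
```

Call:
arm_command(
  increments=[
    [0, 0, 0.005, 0, 0.15],
    [0, 0, 0.01, 0, 0.15],
    [0, 0, 0.02, 0, 0.15],
    [0, 0, 0.02, 0, 0.15],
    [0, 0, 0.015, 0, 0.15],
  ],
)

```text
clock: 10.77
tool_pos: [0.5917, -0.2697, 0.2115]
orientation: [3.141, -0.002, -0.036]
wrist_force: [0.6, -0.3, 0.2]
grip_width: 0.0779
finger_force: 0.0
```

```bash
python3 - <<'E'
from cell import robot
from h import *
print(robot.state()["tool_pos"],robot.state()["grip_width"])
c=robot.camera_info("wrist");im,D=robot.capture("wrist");P=cloud(c,D);hsv=cv2.cvtColor(im,cv2.COLOR_BGR2HSV)
m=(hsv[...,0]<16)&(hsv[...,1]>130)&(np.hypot(P[...,0]-.59,P[...,1]+.27)<.06)&(abs(P[...,2]-.085)<.006)
for k in blobs(m,300): print(rect(c,k,.085))
Q=P[m];A=np.linalg.lstsq(np.c_[Q[:,:2]-Q[:,:2].mean(0),np.ones(len(Q))],Q[:,2],rcond=None)[0];print("tilt,z",A)
w=(abs(P[...,2]-.07)<.004)&(hsv[...,2]>100)&(hsv[...,1]<60)
print("rim z",np.median(P[w][:,2]))
cv2.imwrite("pics/seat.png",im)
E
```

```text
[ 0.59170173 -0.2696513   0.21145924] 0.07786218306286041
[ 592.4 -269.4   59.2   60.6   87.4]
tilt,z [-0.00656852  0.00185883  0.08534151]
rim z 0.07045787362783525
```

View pics/seat.png

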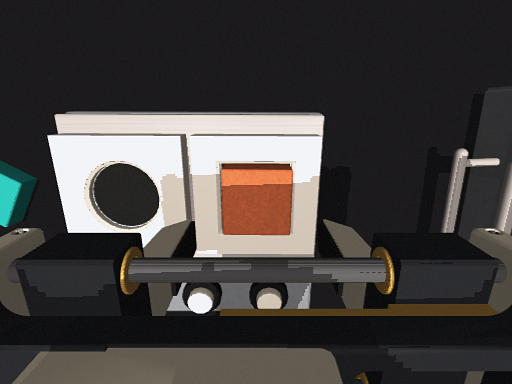

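The wrist view shows the tile at (257,200) seated flat in the recess, 14.9 mm proud of the rim, with tilt under 0.01 rad. Next is the right key at (467,-279).

Call:
arm_command(
  increments=[
    [-0.02, -0.002, 0, 0, 1],
    [-0.025, -0.002, 0, 0, 1],
    [-0.025, -0.002, 0, 0, 1],
    [-0.025, -0.002, 0, 0, 1],
    [-0.0295, -0.0017, 0, 0, 1],
  ],
  grip_force=20,
)

```text
clock: 11.23
tool_pos: [0.4663, -0.2791, 0.2096]
orientation: [3.141, -0.002, -0.036]
wrist_force: [0.6, -1.0, 0.2]
grip_width: 0.0496
finger_force: 0.0
```

Call:
arm_command(
  increments=[
    [0, 0, -0.01, 0, 1],
    [0, 0, -0.02, 0, 1],
    [0, 0, -0.02, 0, 1],
    [0, 0, -0.015, 0, 1],
    [0, 0, 0, 0, 1],
  ],
)

```text
clock: 11.65
tool_pos: [0.4656, -0.2785, 0.1417]
orientation: [-3.14, 0.003, -0.036]
wrist_force: [-1.0, 0.5, 0.4]
grip_width: 0.0162
finger_force: 0.0
```

Call:
arm_command(
  increments=[
    [0, 0, -0.01, 0, 1],
    [0, 0, -0.005, 0, 1],
    [0, 0, 0, 0, 1],
    [0, 0, 0, 0, 1],
    [0, 0, 0, 0, 1],
  ],
)

```text
clock: 12.07
tool_pos: [0.467, -0.2793, 0.1294]
orientation: [3.141, -0.001, -0.036]
wrist_force: [0.7, -0.8, -0.0]
grip_width: 0.0003
finger_force: 0.0
```

Call:
arm_command(
  increments=[
    [0, 0, -0.005, 0, 1],
    [0, 0, -0.003, 0, 1],
    [0, 0, -0.002, 0, 1],
    [0, 0, -0.001, 0, 1],
    [0, 0, -0.001, 0, 1],
  ],
)

```text
clock: 12.48
tool_pos: [0.4673, -0.2794, 0.1175]
orientation: [3.141, -0.001, -0.036]
wrist_force: [-1.9, 1.8, 19.7]
grip_width: 0.0007
finger_force: 10.1
```

Call:
arm_command(
  increments=[
    [0, 0, -0.001, 0, 1],
    [0, 0, -0.001, 0, 1],
    [0, 0, 0, 0, 1],
    [0, 0, 0, 0, 1],
    [0, 0, 0, 0, 1],
  ],
)

```text
clock: 12.9
tool_pos: [0.4673, -0.2794, 0.1172]
orientation: [3.141, -0.002, -0.037]
wrist_force: [-6.6, 3.0, 31.9]
grip_width: 0.0003
finger_force: 15.3
```

It's bottomed out the same way as the left key, so I'll lift away and check.

Call:
arm_command(
  increments=[
    [0, 0, 0.005, 0, 1],
    [0, 0, 0.015, 0, 1],
    [0, 0, 0.02, 0, 1],
    [0, 0, 0.03, 0, 1],
    [0, 0, 0.03, 0, 1],
  ],
)

```text
clock: 13.32
tool_pos: [0.4656, -0.2786, 0.2151]
orientation: [-3.14, 0.003, -0.036]
wrist_force: [0.7, -0.5, -0.2]
grip_width: 0.0003
finger_force: 0.0
```

Call:
arm_command(
  increments=[
    [-0.02, 0, 0.01, 0, 1],
    [-0.02, 0, 0.01, 0, 1],
    [-0.01, 0, 0.005, 0, 1],
    [0, 0, 0, 0, 1],
    [0, 0, 0, 0, 1],
  ],
)

```text
clock: 13.73
tool_pos: [0.4166, -0.2792, 0.2397]
orientation: [3.142, -0.0, -0.037]
wrist_force: [0.3, 0.1, -0.5]
grip_width: 0.0003
finger_force: 0.0
```

```bash
python3 - <<'E'
from cell import robot
from h import *
print(robot.state()["tool_pos"],robot.state()["wrist_force"])
for n in("wrist","scene","top"):
    c=robot.camera_info(n);im,D=robot.capture(n);P=cloud(c,D);hsv=cv2.cvtColor(im,cv2.COLOR_BGR2HSV)
    m=(hsv[...,0]<16)&(hsv[...,1]>130)&(np.hypot(P[...,0]-.59,P[...,1]+.27)<.06)&(abs(P[...,2]-.085)<.006)
    print(n,[rect(c,k,.085).tolist() for k in blobs(m,100)],np.median(P[m][:,2]) if m.any() else "")
    for x,y in((.4725,-.129),(.4695,-.2045),(.467,-.279)):
        q=np.hypot(P[...,0]-x,P[...,1]-y)<.008; print("  key z",np.median(P[q][:,2]).round(4) if q.any() else None)
E
```

```text
[ 0.41657027 -0.27915994  0.23973292] [ 0.28016312  0.14647874 -0.49238584]
wrist [[567.3, -268.1, 58.8, 15.9, 87.9]] 0.08549296602958732
  key z 0.0587
  key z 0.0586
  key z 0.0585
scene [[597.8, -266.4, 60.7, 60.1, 87.0]] 0.08602272452260626
  key z 0.0603
  key z 0.0593
  key z 0.3906
top [[589.2, -267.5, 58.1, 57.5, 87.8]] 0.08490365426353787
  key z 0.0576
  key z 0.0583
  key z 0.3862
```

All the keys are up and the tile is still seated.

```bash
python3 -c "
from cell import robot
print(robot.job_done())"
```

```text
the job is handed in; nothing more can be done
None
```

I zeroed the empty scale with the left key, seated the square tile flat in the square recess, recorded the weight with the right key, and handed the job in at about 14 s of the 53 s allowed; no verdict came back.

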